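Count along the specimen rack and push the jar into the third gap

TASK

Starting at the end of the rack where the knobbed post stands, run a fingertip lightly along the rack's top rail to count the gaps, touching the rail behind the first, the second and the third gap in turn. Then push the small specimen jar across the bench into that third gap until it stands against the rack's back wall, upright and without picking it up. Do not push it into any other gap, leave the other vessels where they are, and finish clear of everything.

Things in the scene. Friction and masses are not known exactly. Their poses are not given: they have to be found in the camera images.
- rack: Fixed aluminium rack, six floorless gaps in a row along y, open to its -x side (the robot). Fins between: 5 mm thick, 36 high, x -28 to +8 mm. Gaps 52 mm wide, centres at y = +-28.5, +-85.5, +-142.5 mm. Back wall x +8 to +32 mm, 40 high; its flat, level, unbroken top (347 mm long) is the rail. Origin: on the bench, under the middle; x points away from the robot into the gaps, z up.
- rail1: Stretch of the rail behind one gap, 34 mm long (y), 24 mm wide (x), fixed. Origin: centre of its top face, 40 mm above the bench, at x = +20, y = +142.5 mm in the rack frame. Numbered from the rack's +y end, whichever end the post is at.
- rail2: Stretch of the rail behind one gap, 34 mm long (y), 24 mm wide (x), fixed. Origin: centre of its top face, 40 mm above the bench, at x = +20, y = +85.5 mm in the rack frame. Numbered from the rack's +y end, whichever end the post is at.
- rail3: Stretch of the rail behind one gap, 34 mm long (y), 24 mm wide (x), fixed. Origin: centre of its top face, 40 mm above the bench, at x = +20, y = +28.5 mm in the rack frame. Numbered from the rack's +y end, whichever end the post is at.
- rail4: Stretch of the rail behind one gap, 34 mm long (y), 24 mm wide (x), fixed. Origin: centre of its top face, 40 mm above the bench, at x = +20, y = -28.5 mm in the rack frame. Numbered from the rack's +y end, whichever end the post is at.
- rail5: Stretch of the rail behind one gap, 34 mm long (y), 24 mm wide (x), fixed. Origin: centre of its top face, 40 mm above the bench, at x = +20, y = -85.5 mm in the rack frame. Numbered from the rack's +y end, whichever end the post is at.
- rail6: Stretch of the rail behind one gap, 34 mm long (y), 24 mm wide (x), fixed. Origin: centre of its top face, 40 mm above the bench, at x = +20, y = -142.5 mm in the rack frame. Numbered from the rack's +y end, whichever end the post is at.
- post: Fixed round steel post, 22 mm thick, with a black 30 mm ball knob on top, 66 mm high in all, at one end of the rack, 197 mm from its middle in line with the rail; which end varies. Gaps are counted from this end. The other end has only a low square block, 30 mm high. Origin: on the bench, on the post's axis.
- jar: Loose round specimen jar, white, red screw cap, 42 mm across, 50 high, 80 to 170 g, on the bench between robot and rack. Origin: centre of its underside; z up through the cap. Home in a gap, its axis is at x = -13 mm in the rack frame and it stands 6 mm out of the fins. Slides under about 1 N; pushed low (below 30 mm) it stays upright.
- flask: Loose amber bottle, 60 mm across, 150 mm high, a bystander to the left. Origin: centre of its underside.
- bigjar: Loose wide white jar, 72 mm across, 70 mm high, a bystander to the right. Origin: centre of its underside.
- beaker: Loose steel beaker, 70 mm across, 80 mm high, a bystander to the right. Origin: centre of its underside.
Not all that is in view belongs to the job. Leave any purple or yellow look-alike of the jar alone.

How it is judged (in metres and radians):
On the way, in this order (a step that is already met when the one before it is completed fails the run):
1. a finger touches the rail section of the first gap from the post (((y of post in the frame of rack above 0 m and contact force between the fingers and rail1 above 0.25 N) or (y of post in the frame of rack below 0 m and contact force between the fingers and rail6 above 0.25 N))), for 0.05 s.
2. a finger touches the rail section of the second gap from the post (((y of post in the frame of rack above 0 m and contact force between the fingers and rail2 above 0.25 N) or (y of post in the frame of rack below 0 m and contact force between the fingers and rail5 above 0.25 N))), for 0.05 s.
3. a finger touches the rail section of the third gap from the post (((y of post in the frame of rack above 0 m and contact force between the fingers and rail3 above 0.25 N) or (y of post in the frame of rack below 0 m and contact force between the fingers and rail4 above 0.25 N))), for 0.05 s.
4. the jar stands home in the third gap from the post (x of jar in the frame of rack between -0.019 and -0.007 m and ((y of post in the frame of rack above 0 m and y of jar in the frame of rack between 0.0205 and 0.0365 m) or (y of post in the frame of rack below 0 m and y of jar in the frame of rack between -0.0365 and -0.0205 m)) and height (world z) of jar below 0.004 m and angle between jar's own z axis and vertical below 0.1 rad and linear speed of jar below 0.01 m/s), for 0.2 s.
At the end, for the whole second after the job is handed in: The jar stands upright (within 6 degrees) on the bench and at rest in the third gap from the post, within 6 mm of touching the back wall and within 8 mm of the middle of the gap (all of step 4).
It fails at once if the jar is lifted more than 12 mm (height (world z) of jar above 0.012 m).
It fails at once if the jar is tipped by more than 25 degrees (angle between jar's own z axis and vertical above 0.44 rad).
It fails at once if the jar is pushed into a gap other than the third (x of jar in the frame of rack above -0.03 m and not ((y of post in the frame of rack above 0 m and y of jar in the frame of rack between 0 and 0.057 m) or (y of post in the frame of rack below 0 m and y of jar in the frame of rack between -0.057 and 0 m))).
It fails at once if a finger presses on the rack with more than 40 N (contact force between the fingers and rack above 40 N).
It fails at once if another vessel is moved by more than 15 mm or tipped (distance of any of flask, bigjar, beaker from where it was at the start of the episode above 0.015 m or angle between any of flask, bigjar, beaker's own z axis and vertical above 0.3 rad).
It also fails if it takes over 67 s, if anything falls off the work surface, if the arm or the gripper's body presses on something with over 40 N, if the wrist force passes 120 N, or if a joint passes its speed limit or range.

ROBOT

A 6-joint arm with a two-finger parallel gripper is mounted at the origin on the work surface. World frame = base frame: x ahead of the robot, y to its left, z up, the work surface at z = 0. Lengths are in mm, angles in rad, forces in N, time in s.
With the tool pointing down it reaches from about 350 to 775 mm from the base axis. Payload 7.3 kg.
Tool frame: the origin (TCP) lies at the very end of the fingers, on their centre line; the grasp point (between the pads) lies bot.grip_point_offset behind it (bot.grip_point_offset is the distance from the TCP to the grasp point, in mm); z points along the fingers, y is the line along which they close (so a half turn about z gives the same grasp; the last joint's range is limited). The gripper opens to 92 mm and grips with 3 to 60 N. Pads are 19 mm wide; open, the fingers measure 130 mm over their backs; the gripper's body (75 mm by 190 mm) begins 47 mm behind the grasp point.
Start: joints at [1.082, 0.342, 1.524, -0, 1.275, -0.146], TCP at [176.452, 494.479, 226.741] pointing down, gripper open.
Joint ranges: [-2.53, 2.53], [-0.77, 2.02], [0.04, 2.7], [-1, 4.14], [0.28, 2.66], [-3.11, 3.11]. Speed limits (rad/s): [2.57, 2.57, 3.14, 3.14, 3.14, 3.14].

INTERFACE

Orientations are given as [roll, pitch, yaw] about the fixed x, y, z axes, in that order (R = Rz(yaw) Ry(pitch) Rx(roll)).
In Python, from plant import bot gives the robot as it stands. The module is installed in compiled form; this text tells all that it offers.
- The arm moves only by the tool carry_out, never from a script. Its argument "plan" is a list of rows, each an object of numbers: "tx", "ty", "tz": the shift along the world's x, y, z in mm; "rx", "ry", "rz": the turn, a rotation vector about the world's x, y, z in rad. A call has 1 to 12 rows; each row shifts and turns the commanded pose from where the row before left it; what a row does not reach is not made up. A row lasts 1/10 s, in which the tool goes at most 50 mm and 8.59 degrees, less where a joint would pass 70% of its speed; a pose out of reach is approached as far as the arm can. A call with a gripper value outside its range is refused whole. "gripper" is the closure, from 0 (fully open) to 1 (shut), set as the call begins (left out, the last holds). The fingers move at their own pace and stop on an object; the grip force is fixed at half the most. Time passes only in rows, so rows that do not move let the fingers close. It gives the time, the measured TCP pose, the force, the opening and the grip force at its end, in the units of the state.
- bot.get_obs(): the state, without advancing time (a new reading comes with each control period).
- bot.capture(name): name is "scene" or "top" or "wrist"; returns the picture (384x512x3 uint8, red, green, blue); there is no depth.
- bot.camera_model(name): a dict with "camera_matrix" (3x3 intrinsics, pixels), "dist" ([k1, k2, p1, p2, k3] as OpenCV has them; the pictures are not rectified), "R" (3x3) and "t" (3): a world point X has camera coordinates R X + t. Camera axes: x right, y down, z forward; pixel columns grow to the right and rows downward; lengths in mm; the calibration is good to about 2 mm. A picture is of the moment at which its call begins: read the wrist's pose just before it. camera_model takes no time and is no camera call; for the wrist camera it gives the pose at the moment of the call.
- bot.close_job(): hands the job in; it is judged then, once.
The state is a dict: "time": time; "joint_positions": joint angles; "dq": joint speeds; "tau": joint torques, N m; "tool_pos": TCP position; "tcp_rot": TCP orientation; "contact_force": force on the tool from outside, world axes, zero at the start; "moment": the same for the moment, N m; "grip_width": finger opening in mm; "finger_force": force on a finger pad.
Only numpy, scipy, OpenCV 4.12 (cv2) and the standard library are available. Lean on these libraries where they do the work, as an engineer would, in place of code of your own. Each camera call takes 0.05 s, during which the arm holds its last target. There are 200 camera calls.

## Working session

There is one attempt and no reset: what is moved stays moved. The work goes in short steps, Python scripts to look and compute and a tool call to move; the robot and the scene stay as the last step left them, time stands still between calls to the robot, and variables do not carry over. Pictures are saved under pics/ and viewed, at most 10 in all, crops included, and the job is handed in when it is done.

Besides the shell and the picture viewer there is one more tool, called after ">>>" as a command line: name --argument value ..., lists and objects as JSON in quotes. carry_out: Moves the arm, as the interface text tells. Its arguments: {"type":"object","properties":{"plan":{"type":"array"},"gripper":{"type":"number"}},"required":["plan"]}

```bash
mkdir -p pics; python3 - <<'E'
from plant import bot
import cv2
for n in("scene","top"):
    cv2.imwrite(f"pics/{n}0.png",bot.capture(n)[:,:,::-1])
o=bot.get_obs();print(o["time"],o["tool_pos"],o["tcp_rot"],o["grip_width"],bot.grip_point_offset)
E
```

```text
0.1 [176.29371304 494.13506335 226.11948033] [-3.14022622e+00 -1.93189527e-04  2.79875849e+00] 91.81365618514634 18.8
```

View pics/scene0.png

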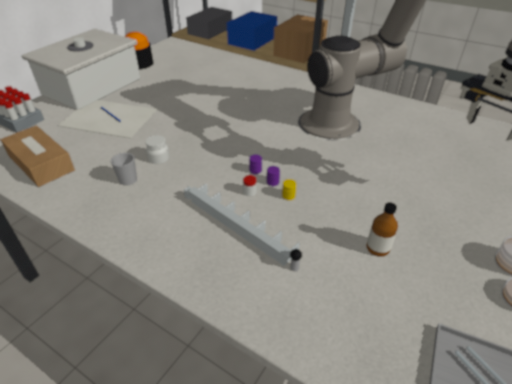

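View pics/top0.png

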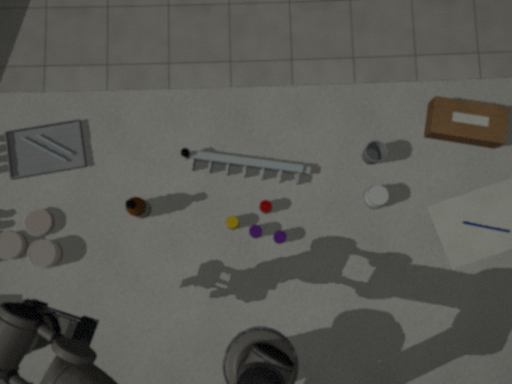

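Post knob at top (185,153), so the post is at the rack's left (+y) end. The rail runs to the low block at (308,170). Candidates for the jar in the top view: red-capped (266,206), yellow (232,222), purple (256,231) and (280,237). I choose the red-capped one and check it in a crop.

```bash
cat > h.py <<'E'
from plant import bot
import cv2, numpy as np
def ray(cm,px,z):
    K=np.array(cm["camera_matrix"],float);d=np.array(cm["dist"],float);R=np.array(cm["R"]);t=np.array(cm["t"]).ravel()
    u=cv2.undistortPoints(np.array(px,float).reshape(-1,1,2),K,d).reshape(-1,2)
    D=np.c_[u,np.ones(len(u))]@R; C=-R.T@t
    return C+D*((z-C[2])/D[:,2])[:,None]
def proj(cm,X):
    R=np.array(cm["R"]);return cv2.projectPoints(np.array(X,float).reshape(-1,1,3),cv2.Rodrigues(R)[0],np.array(cm["t"],float).ravel(),np.array(cm["camera_matrix"],float),np.array(cm["dist"],float))[0].reshape(-1,2)
def blobs(mask,amin=15):
    n,l,s,c=cv2.connectedComponentsWithStats(mask.astype(np.uint8))
    return [(c[i].round(1),s[i][4]) for i in range(1,n) if s[i][4]>=amin]
def red(im):
    h=cv2.cvtColor(im,cv2.COLOR_RGB2HSV);return ((h[...,0]<8)|(h[...,0]>172))&(h[...,1]>150)&(h[...,2]>60)
E
python3 - <<'E'
from h import *
cm=bot.camera_model("top");im=cv2.imread("pics/top0.png")[:,:,::-1].copy()
for c,a in blobs(red(im)): print("red",c,a,ray(cm,c,50).round(1))
print("knob",ray(cm,(185,153),51).round(0))
print("rail ends",ray(cm,[(195,155),(305,168)],40).round(0))
print("low",ray(cm,[(232,222),(256,231),(280,237)],50).round(0),"flask",ray(cm,[(136,206)],75).round(0),"big,beaker",ray(cm,[(376,196),(374,152)],70).round(0))
cv2.imwrite("pics/crop1.png",cv2.resize(im[130:260,165:325,::-1],None,fx=5,fy=4.6,interpolation=cv2.INTER_CUBIC))
w=bot.camera_model("wrist");R=np.array(w["R"]);print("wristcam",(-R.T@np.array(w["t"]).ravel()).round(0),R.round(2),np.array(w["camera_matrix"]).round(0))
E
```

```text
red [265.6 206. ] 100 [[483.2 -30.   50. ]]
knob [[660. 222.  51.]]
rail ends [[ 656.  192.   40.]
 [ 603. -160.   40.]]
low [[436.  76.  50.]
 [406.   2.  50.]
 [385. -72.  50.]] flask [[492. 370.  75.]] big,beaker [[ 502. -372.   70.]
 [ 642. -374.   70.]]
wristcam [103. 522. 384.] [[ 0.34  0.94 -0.  ]
 [ 0.9  -0.32  0.29]
 [ 0.28 -0.1  -0.96]] [[329.   0. 261.]
 [  0. 329. 195.]
 [  0.   0.   1.]]
```

View pics/crop1.png

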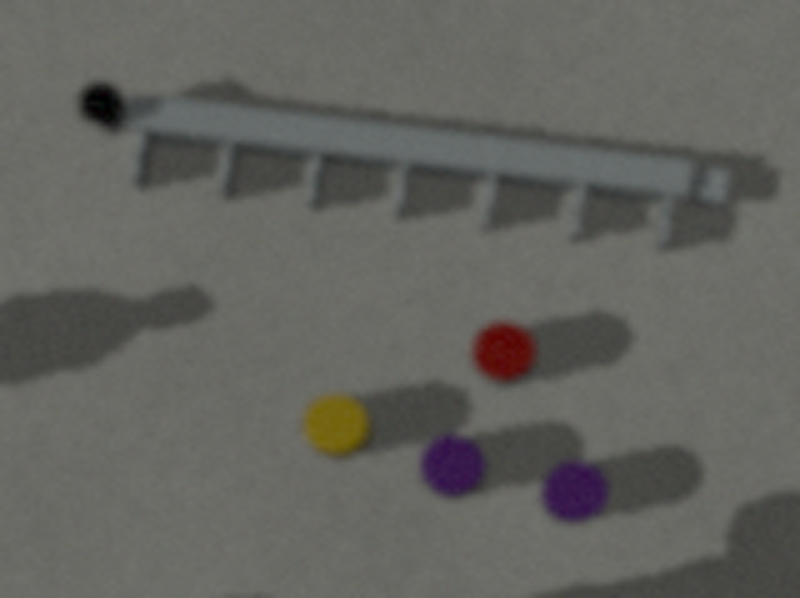

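Crop: the red-capped jar (crop 505,350) is clearly the only red one. Yellow and purple look-alikes sit at (338,425), (453,465) and (575,490). The black knob is at (102,105), with the gaps counted from the left. Moving above the rack for a close look.

>>> carry_out --plan '[{"tx":30,"ty":-36,"rz":0.016},{"tx":30,"ty":-36,"rz":0.016},{"tx":30,"ty":-36,"rz":0.016},{"tx":30,"ty":-36,"rz":0.016},{"tx":30,"ty":-36,"rz":0.016},{"tx":30,"ty":-36,"rz":0.016},{"tx":30,"ty":-36,"rz":0.016},{"tx":30,"ty":-36,"rz":0.016},{"tx":30,"ty":-36,"rz":0.016},{"tx":30,"ty":-36,"rz":0.016},{"tx":30,"ty":-36,"rz":0.016},{"tx":30,"ty":-36,"rz":0.016}]' --gripper 0.85

```text
invalid input at $.plan[0]: expected keys tx, ty, tz, rx, ry, rz
```

>>> carry_out --plan '[{},{},{}]'

```text
invalid input at $.plan[0]: expected keys tx, ty, tz, rx, ry, rz
```

```bash
python3 - <<'E'
from h import *
o=bot.get_obs();print(o["time"],o["tool_pos"].round(1) if hasattr(o["tool_pos"],"round") else o["tool_pos"],o["tcp_rot"],o["grip_width"],o["contact_force"])
cm=bot.camera_model("wrist");im=bot.capture("wrist");cv2.imwrite("pics/w1.png",im[:,:,::-1])
import pickle;pickle.dump(cm,open("w1.pkl","wb"))
for c,a in blobs(red(im)): print("red",c,a,ray(cm,c,50).round(1))
E
```

```text
0.1 [176.3 494.1 226.1] [-3.14022622e+00 -1.93189527e-04  2.79875849e+00] 91.81365618514634 [-0.08959846 -0.14291852  0.52049296]
```

View pics/w1.png

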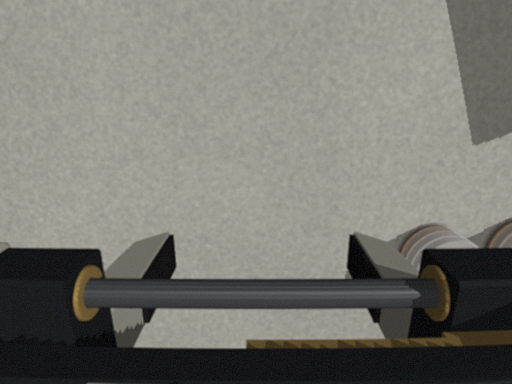

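The rows need all six keys; resending. The wrist image shows only the gripper at the bottom, with image-down pointing along world +x.

>>> carry_out --plan '[{"tx":34,"ty":-36,"tz":0,"rx":0,"ry":0,"rz":0.016},{"tx":34,"ty":-36,"tz":0,"rx":0,"ry":0,"rz":0.016},{"tx":34,"ty":-36,"tz":0,"rx":0,"ry":0,"rz":0.016},{"tx":34,"ty":-36,"tz":0,"rx":0,"ry":0,"rz":0.016},{"tx":34,"ty":-36,"tz":0,"rx":0,"ry":0,"rz":0.016},{"tx":34,"ty":-36,"tz":0,"rx":0,"ry":0,"rz":0.016},{"tx":34,"ty":-36,"tz":0,"rx":0,"ry":0,"rz":0.016},{"tx":34,"ty":-36,"tz":0,"rx":0,"ry":0,"rz":0.016},{"tx":34,"ty":-36,"tz":0,"rx":0,"ry":0,"rz":0.016},{"tx":34,"ty":-36,"tz":0,"rx":0,"ry":0,"rz":0.016},{"tx":34,"ty":-36,"tz":0,"rx":0,"ry":0,"rz":0.016},{"tx":34,"ty":-36,"tz":0,"rx":0,"ry":0,"rz":0.016}]' --gripper 0.85

```text
time: 1.35
tool_pos: [585.4, 60.7, 226.5]
tcp_rot: [3.141, -0.0, 2.991]
contact_force: [1.2, 1.2, 1.2]
grip_width: 13.8
finger_force: 0.0
```

>>> carry_out --plan '[{"tx":36,"ty":-32,"tz":0,"rx":0,"ry":0,"rz":0},{"tx":0,"ty":0,"tz":0,"rx":0,"ry":0,"rz":0},{"tx":0,"ty":0,"tz":0,"rx":0,"ry":0,"rz":0}]'

```text
time: 1.65
tool_pos: [620.5, 29.5, 225.5]
tcp_rot: [3.141, -0.002, 2.989]
contact_force: [-0.2, 0.7, -0.4]
grip_width: 13.8
finger_force: 0.0
```

```bash
python3 - <<'E'
from h import *
o=bot.get_obs();print(o["time"],o["tool_pos"],o["tcp_rot"],o["grip_width"],o["contact_force"])
cm=bot.camera_model("wrist");im=bot.capture("wrist");cv2.imwrite("pics/w2.png",im[:,:,::-1])
import pickle;pickle.dump(cm,open("w2.pkl","wb"))
for c,a in blobs(red(im)): print("red",c,a,ray(cm,c,50).round(1))
E
```

```text
1.65 [620.4728767   29.54852828 225.45976308] [ 3.14139984e+00 -2.22750973e-03  2.98880909e+00] 13.807602798456571 [-0.23038831  0.70214315 -0.41823992]
red [177.3  47.6] 1465 [[488.2 -28.9  50. ]]
```

View pics/w2.png

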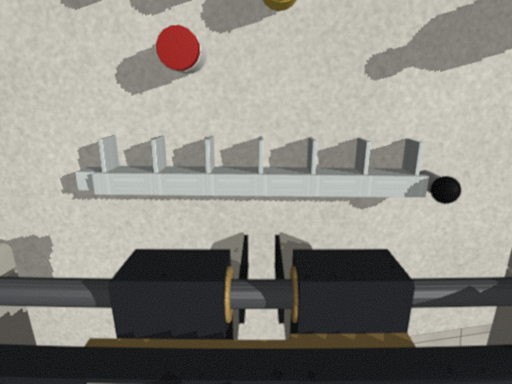

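The wrist view shows the jar's red cap at (178,47), the rail along row ~185 from x≈93 to 428, and the knob at (445,190). A crop will give precise corners.

```bash
python3 - <<'E'
import cv2,numpy as np
im=cv2.imread("pics/w2.png")
a=cv2.resize(im[130:210,70:270],None,fx=4,fy=3.7,interpolation=cv2.INTER_CUBIC);b=cv2.resize(im[130:210,265:465],None,fx=4,fy=3.7,interpolation=cv2.INTER_CUBIC)
cv2.imwrite("pics/crop2.png",np.vstack([a,b]))
E
```

```text
(no output)
```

View pics/crop2.png

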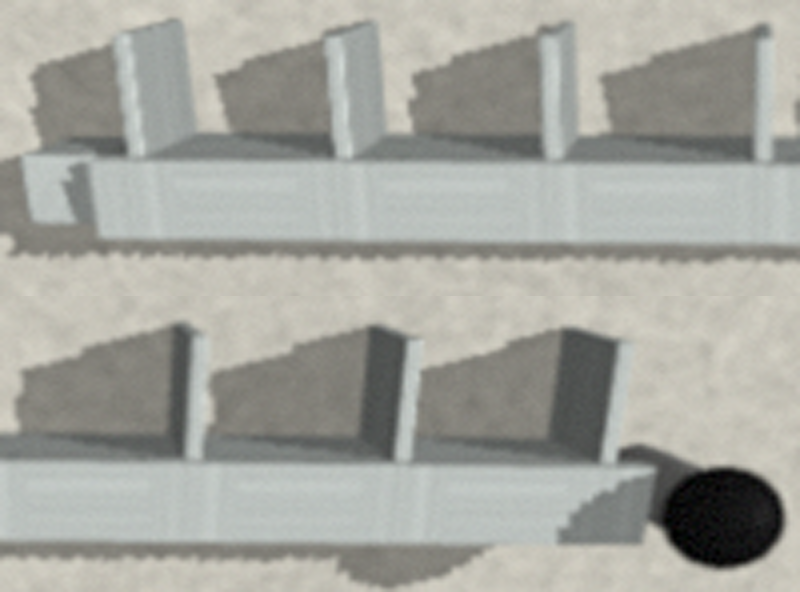

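```bash
python3 - <<'E'
from h import *
import pickle
cm=pickle.load(open("w2.pkl","rb"));im=cv2.imread("pics/w2.png")[:,:,::-1].copy()
c=ray(cm,[(93,172.7),(95,194.3),(429.25,175.9),(426.25,196.8)],40)
print(c.round(1))
l=(c[0]+c[1])/2;r=(c[2]+c[3])/2;v=r-l;L=np.linalg.norm(v[:2]);yaw=np.arctan2(-v[0],v[1]);ax=np.array([np.cos(yaw),np.sin(yaw)]);ay=np.array([-np.sin(yaw),np.cos(yaw)])
O=((l+r)/2)[:2]-20*ax
print("L",L,"yaw",yaw,"O",O,"tool yaw",np.pi+yaw)
k=ray(cm,[(265+725/4,130+(517-296)/3.7)],51)[0,:2];print("knob rack",(k-O)@ax,(k-O)@ay)
fx=[(70+a/4,130+157/3.7) for a in(137,343,555,764)]+[(265+a/4,130+(462-296)/3.7) for a in(194,404,610)]
f=ray(cm,fx,37)[:,:2]-O;print("fins y",(f@ay).round(1),"x",(f@ax).round(1))
for n,m in(("w",im),("t",cv2.imread("pics/top0.png")[:,:,::-1].copy())):
    C=cm if n=="w" else bot.camera_model("top")
    j=ray(C,max(blobs(red(m)),key=lambda t:t[1])[0],50 if n=="t" else 48)[0,:2];d=j-O;print("jar",j,d@ax,d@ay)
P=lambda x,y:(O+x*ax+y*ay).round(1)
for y in(142.5,85.5,28.5):print("rail",P(20,y))
np.savez("rack.npz",O=O,ax=ax,ay=ay,yaw=yaw)
E
```

```text
[[ 594.2 -149.1   40. ]
 [ 618.1 -154.2   40. ]
 [ 653.   210.3   40. ]
 [ 676.5  206.8   40. ]]
L 364.97615013737305 yaw -0.161189812845024 O [615.69711649  31.66449312] tool yaw 2.980402840744769
knob rack 20.43790171948488 197.41397350903205
fins y [-170.9 -114.2  -56.6   -0.2   56.6  113.8  170.6] x [8.1 7.8 7.3 6.9 9.  8.5 7.8]
jar [487.89759711 -29.29054371] -116.36001849417659 -80.67576936420596
jar [483.17050568 -29.97612513] -120.91580193812436 -82.11112732657872
rail [658.3 169.1]
rail [649.2 112.8]
rail [640.   56.6]
```

Fin positions match the model to under 1 mm. Now over rail 1, then a gentle descent.

>>> carry_out --plan '[{"tx":9.5,"ty":35,"tz":0,"rx":0,"ry":0,"rz":-0.002},{"tx":9.5,"ty":35,"tz":-20,"rx":0,"ry":0,"rz":-0.002},{"tx":9.5,"ty":35,"tz":-30,"rx":0,"ry":0,"rz":-0.002},{"tx":9.5,"ty":34.5,"tz":-30,"rx":0,"ry":0,"rz":-0.002},{"tx":0,"ty":0,"tz":-40,"rx":0,"ry":0,"rz":0},{"tx":0,"ty":0,"tz":-40,"rx":0,"ry":0,"rz":0},{"tx":0,"ty":0,"tz":-15,"rx":0,"ry":0,"rz":0},{"tx":0,"ty":0,"tz":0,"rx":0,"ry":0,"rz":0},{"tx":0,"ty":0,"tz":0,"rx":0,"ry":0,"rz":0}]'

```text
time: 2.6
tool_pos: [659.3, 170.4, 53.9]
tcp_rot: [3.141, 0.003, 2.983]
contact_force: [1.1, 0.2, 1.3]
grip_width: 13.9
finger_force: 0.0
```

>>> carry_out --plan '[{"tx":-1,"ty":-1,"tz":-6,"rx":0,"ry":0,"rz":0},{"tx":0,"ty":0,"tz":-4,"rx":0,"ry":0,"rz":0},{"tx":0,"ty":0,"tz":-1,"rx":0,"ry":0,"rz":0},{"tx":0,"ty":0,"tz":0,"rx":0,"ry":0,"rz":0}]'

```text
time: 3.0
tool_pos: [657.5, 168.8, 41.0]
tcp_rot: [3.141, 0.0, 2.983]
contact_force: [0.1, 0.2, 0.6]
grip_width: 13.7
finger_force: 0.0
```

>>> carry_out --plan '[{"tx":0,"ty":0,"tz":-1,"rx":0,"ry":0,"rz":0},{"tx":0,"ty":0,"tz":-0.5,"rx":0,"ry":0,"rz":0},{"tx":0,"ty":0,"tz":0,"rx":0,"ry":0,"rz":0}]'

```text
time: 3.3
tool_pos: [657.7, 168.9, 40.3]
tcp_rot: [3.141, 0.001, 2.983]
contact_force: [-2.0, -0.8, 5.5]
grip_width: 14.0
finger_force: 2.5
```

Contact at 5.5 N on rail 1. Sliding lightly to rail 2.

>>> carry_out --plan '[{"tx":0,"ty":0,"tz":0,"rx":0,"ry":0,"rz":0},{"tx":-1.1,"ty":-7,"tz":0,"rx":0,"ry":0,"rz":0},{"tx":-1.1,"ty":-7,"tz":0,"rx":0,"ry":0,"rz":0},{"tx":-1.1,"ty":-7,"tz":0,"rx":0,"ry":0,"rz":0},{"tx":-1.1,"ty":-7,"tz":0,"rx":0,"ry":0,"rz":0},{"tx":-1.1,"ty":-7,"tz":0,"rx":0,"ry":0,"rz":0},{"tx":-1.1,"ty":-7,"tz":0,"rx":0,"ry":0,"rz":0},{"tx":-1.2,"ty":-7,"tz":0,"rx":0,"ry":0,"rz":0},{"tx":-1.2,"ty":-7,"tz":0,"rx":0,"ry":0,"rz":0},{"tx":0,"ty":0,"tz":0,"rx":0,"ry":0,"rz":0},{"tx":0,"ty":0,"tz":0,"rx":0,"ry":0,"rz":0}]'

```text
time: 4.4
tool_pos: [649.2, 111.8, 40.3]
tcp_rot: [-3.141, 0.002, 2.982]
contact_force: [-0.6, -1.7, 5.8]
grip_width: 13.7
finger_force: 3.1
```

>>> carry_out --plan '[{"tx":-1.1,"ty":-7,"tz":0,"rx":0,"ry":0,"rz":0},{"tx":-1.1,"ty":-7,"tz":0,"rx":0,"ry":0,"rz":0},{"tx":-1.1,"ty":-7,"tz":0,"rx":0,"ry":0,"rz":0},{"tx":-1.1,"ty":-7,"tz":0,"rx":0,"ry":0,"rz":0},{"tx":-1.1,"ty":-7,"tz":0,"rx":0,"ry":0,"rz":0},{"tx":-1.1,"ty":-7,"tz":0,"rx":0,"ry":0,"rz":0},{"tx":-1.2,"ty":-7,"tz":0,"rx":0,"ry":0,"rz":0},{"tx":-1.2,"ty":-6.5,"tz":0,"rx":0,"ry":0,"rz":0},{"tx":0,"ty":0,"tz":0,"rx":0,"ry":0,"rz":0},{"tx":0,"ty":0,"tz":0,"rx":0,"ry":0,"rz":0}]'

```text
time: 5.4
tool_pos: [640.1, 56.4, 40.3]
tcp_rot: [-3.141, 0.002, 2.982]
contact_force: [-0.6, -0.6, 6.3]
grip_width: 13.8
finger_force: 3.2
```

All three rail sections touched. Lift, then move behind the jar and turn so the finger pair faces the push direction (world heading about 58°).

>>> carry_out --plan '[{"tx":0,"ty":0,"tz":45,"rx":0,"ry":0,"rz":0},{"tx":0,"ty":0,"tz":45,"rx":0,"ry":0,"rz":0},{"tx":-22,"ty":-16,"tz":0,"rx":0,"ry":0,"rz":0.146},{"tx":-22,"ty":-16,"tz":0,"rx":0,"ry":0,"rz":0.146},{"tx":-22,"ty":-16,"tz":0,"rx":0,"ry":0,"rz":0.146},{"tx":-22,"ty":-16,"tz":0,"rx":0,"ry":0,"rz":0.146},{"tx":-22,"ty":-16,"tz":0,"rx":0,"ry":0,"rz":0.146},{"tx":-22,"ty":-16,"tz":0,"rx":0,"ry":0,"rz":0.146},{"tx":-22,"ty":-16,"tz":0,"rx":0,"ry":0,"rz":0.146},{"tx":-24,"ty":-14,"tz":0,"rx":0,"ry":0,"rz":0.146},{"tx":0,"ty":0,"tz":0,"rx":0,"ry":0,"rz":0}]'

```text
time: 6.5
tool_pos: [458.4, -69.9, 128.9]
tcp_rot: [3.139, -0.002, -2.131]
contact_force: [-0.1, -0.8, 0.0]
grip_width: 14.0
finger_force: 0.0
```

```bash
python3 - <<'E'
from h import *
o=bot.get_obs();print(o["joint_positions"],o["tool_pos"],o["tcp_rot"])
E
```

```text
[-3.16197608e-01  3.44524415e-01  1.82498337e+00 -1.02743397e-03
  9.74940269e-01 -2.89713068e+00] [458.42306454 -69.88391907 128.9278542 ] [ 3.13902733e+00 -1.51465473e-03 -2.13087614e+00]
```

>>> carry_out --plan '[{"tx":3.5,"ty":0,"tz":-40,"rx":0,"ry":0,"rz":0},{"tx":0,"ty":0,"tz":-40,"rx":0,"ry":0,"rz":0},{"tx":0,"ty":0,"tz":-25,"rx":0,"ry":0,"rz":0},{"tx":0,"ty":0,"tz":-12,"rx":0,"ry":0,"rz":0},{"tx":0,"ty":0,"tz":0,"rx":0,"ry":0,"rz":0},{"tx":4,"ty":6.4,"tz":0,"rx":0,"ry":0,"rz":0},{"tx":4,"ty":6.4,"tz":0,"rx":0,"ry":0,"rz":0},{"tx":4,"ty":6.4,"tz":0,"rx":0,"ry":0,"rz":0},{"tx":4,"ty":6.4,"tz":0,"rx":0,"ry":0,"rz":0},{"tx":4,"ty":6.4,"tz":0,"rx":0,"ry":0,"rz":0}]'

```text
time: 7.5
tool_pos: [485.6, -35.9, 12.8]
tcp_rot: [-3.141, 0.0, -2.132]
contact_force: [-1.0, -0.9, 0.8]
grip_width: 14.1
finger_force: 0.8
```

```bash
cat > j.py <<'E'
from h import *
o=bot.get_obs();print(o["time"],o["tool_pos"],o["contact_force"])
r=np.load("rack.npz")
for n in("top","scene"):
    C=bot.camera_model(n);im=bot.capture(n);b=blobs(red(im)&(np.hypot(*(np.mgrid[:384,:512]-np.array([180,260])[:,None,None]))<150),5)
    for c,a in b:
        j=ray(C,c,50 if n=="top" else 43)[0,:2];d=j-r["O"];print(n,c,a,"jar",j.round(1),"rack",(d@r["ax"]).round(1),(d@r["ay"]).round(1))
cv2.imwrite("pics/last.png",im[:,:,::-1])
E
python3 j.py
```

```text
7.5 [485.61758507 -35.90794073  12.75156502] [-0.96913505 -0.90579025  0.78475679]
scene [252.2 185.2] 107 jar [500.8  -9.9] rack -106.7 -59.5
```

The jar nests as expected. Continue to the spot in front of gap 3.

>>> carry_out --plan '[{"tx":4.2,"ty":6.8,"tz":0,"rx":0,"ry":0,"rz":0},{"tx":4.2,"ty":6.8,"tz":0,"rx":0,"ry":0,"rz":0},{"tx":4.2,"ty":6.8,"tz":0,"rx":0,"ry":0,"rz":0},{"tx":4.2,"ty":6.8,"tz":0,"rx":0,"ry":0,"rz":0},{"tx":4.2,"ty":6.8,"tz":0,"rx":0,"ry":0,"rz":0},{"tx":4.2,"ty":6.8,"tz":0,"rx":0,"ry":0,"rz":0},{"tx":4.2,"ty":6.8,"tz":0,"rx":0,"ry":0,"rz":0},{"tx":4.2,"ty":6.8,"tz":0,"rx":0,"ry":0,"rz":0},{"tx":4.2,"ty":6.8,"tz":0,"rx":0,"ry":0,"rz":0},{"tx":4.2,"ty":6.8,"tz":0,"rx":0,"ry":0,"rz":0},{"tx":4.2,"ty":6.8,"tz":0,"rx":0,"ry":0,"rz":0},{"tx":4,"ty":6.8,"tz":0,"rx":0,"ry":0,"rz":0}]'

```text
time: 8.8
tool_pos: [535.5, 45.7, 12.2]
tcp_rot: [3.141, 0.0, -2.132]
contact_force: [-0.5, -2.2, 1.3]
grip_width: 14.0
finger_force: 0.8
```

>>> carry_out --plan '[{"tx":0,"ty":0,"tz":0,"rx":0,"ry":0,"rz":0}]'

```text
time: 8.9
tool_pos: [535.8, 46.1, 12.2]
tcp_rot: [-3.141, 0.001, -2.132]
contact_force: [0.1, -0.2, -0.8]
grip_width: 13.8
finger_force: 0.0
```

```bash
python3 j.py
```

```text
8.9 [535.81818869  46.06118991  12.22479792] [ 0.05790189 -0.19797264 -0.76629071]
scene [266.9 205.9] 118 jar [552.4  71.9] rack -68.9 29.5
```

>>> carry_out --plan '[{"tx":-13,"ty":-21,"tz":0,"rx":0,"ry":0,"rz":0},{"tx":0,"ty":0,"tz":40,"rx":0,"ry":0,"rz":0},{"tx":0,"ty":0,"tz":45,"rx":0,"ry":0,"rz":0},{"tx":-3,"ty":7,"tz":10,"rx":0,"ry":0,"rz":-0.146},{"tx":-3,"ty":7,"tz":0,"rx":0,"ry":0,"rz":-0.146},{"tx":-3,"ty":7,"tz":0,"rx":0,"ry":0,"rz":-0.146},{"tx":-3,"ty":7,"tz":0,"rx":0,"ry":0,"rz":-0.146},{"tx":-3,"ty":7,"tz":0,"rx":0,"ry":0,"rz":-0.146},{"tx":-3,"ty":7,"tz":0,"rx":0,"ry":0,"rz":-0.146},{"tx":-2,"ty":6,"tz":0,"rx":0,"ry":0,"rz":-0.146},{"tx":-1,"ty":6,"tz":0,"rx":0,"ry":0,"rz":-0.149},{"tx":0,"ty":0,"tz":0,"rx":0,"ry":0,"rz":0}]'

```text
time: 10.2
tool_pos: [500.8, 78.4, 107.2]
tcp_rot: [3.141, -0.0, 2.979]
contact_force: [-0.8, 0.9, 0.4]
grip_width: 14.3
finger_force: 0.0
```

```bash
python3 j.py
```

```text
10.2 [500.78781799  78.41549793 107.17897653] [-0.81831625  0.87773121  0.36878782]
scene [267.3 206. ] 110 jar [552.2  73. ] rack -69.3 30.6
```

>>> carry_out --plan '[{"tx":0.2,"ty":1,"tz":-40,"rx":0,"ry":0,"rz":0},{"tx":0,"ty":0,"tz":-40,"rx":0,"ry":0,"rz":0},{"tx":0,"ty":0,"tz":-15,"rx":0,"ry":0,"rz":0},{"tx":0,"ty":0,"tz":0,"rx":0,"ry":0,"rz":0},{"tx":8,"ty":-1.3,"tz":0,"rx":0,"ry":0,"rz":0},{"tx":8,"ty":-1.3,"tz":0,"rx":0,"ry":0,"rz":0},{"tx":8,"ty":-1.3,"tz":0,"rx":0,"ry":0,"rz":0},{"tx":8,"ty":-1.3,"tz":0,"rx":0,"ry":0,"rz":0},{"tx":8,"ty":-1.3,"tz":0,"rx":0,"ry":0,"rz":0},{"tx":0,"ty":0,"tz":0,"rx":0,"ry":0,"rz":0}]'

```text
time: 11.3
tool_pos: [543.0, 72.3, 12.6]
tcp_rot: [3.141, 0.002, 2.98]
contact_force: [0.1, 1.0, -0.0]
grip_width: 13.8
finger_force: 0.0
```

```bash
python3 j.py
```

```text
11.3 [542.99245244  72.31283082  12.59352625] [ 0.12612994  0.95196769 -0.0212962 ]
scene [262.2 209.7] 124 jar [572.1  69.2] rack -49.0 30.0
```

>>> carry_out --plan '[{"tx":6,"ty":-1,"tz":0,"rx":0,"ry":0,"rz":0},{"tx":6,"ty":-1,"tz":0,"rx":0,"ry":0,"rz":0},{"tx":6,"ty":-1,"tz":0,"rx":0,"ry":0,"rz":0},{"tx":6,"ty":-1,"tz":0,"rx":0,"ry":0,"rz":0},{"tx":4,"ty":-0.6,"tz":0,"rx":0,"ry":0,"rz":0},{"tx":3,"ty":-0.5,"tz":0,"rx":0,"ry":0,"rz":0},{"tx":2,"ty":-0.3,"tz":0,"rx":0,"ry":0,"rz":0},{"tx":1,"ty":-0.2,"tz":0,"rx":0,"ry":0,"rz":0},{"tx":0,"ty":0,"tz":0,"rx":0,"ry":0,"rz":0}]'

```text
time: 12.3
tool_pos: [575.5, 67.0, 12.3]
tcp_rot: [3.141, 0.0, 2.98]
contact_force: [-0.2, -0.4, -0.6]
grip_width: 13.4
finger_force: 0.0
```

```bash
python3 j.py
```

```text
12.3 [575.46196909  66.96808504  12.27537776] [-0.2297989  -0.44985702 -0.5570799 ]
scene [254.1 215.6] 135 jar [603.1  63.3] rack -17.5 29.2
```

>>> carry_out --plan '[{"tx":1,"ty":-0.15,"tz":0,"rx":0,"ry":0,"rz":0},{"tx":1,"ty":-0.15,"tz":0,"rx":0,"ry":0,"rz":0},{"tx":0.5,"ty":-0.1,"tz":0,"rx":0,"ry":0,"rz":0},{"tx":0,"ty":0,"tz":0,"rx":0,"ry":0,"rz":0}]'

```text
time: 12.8
tool_pos: [577.4, 66.7, 12.2]
tcp_rot: [3.142, -0.001, 2.98]
contact_force: [-2.1, 0.7, 1.2]
grip_width: 13.9
finger_force: 1.3
```

>>> carry_out --plan '[{"tx":0.7,"ty":-0.1,"tz":0,"rx":0,"ry":0,"rz":0},{"tx":0.7,"ty":-0.1,"tz":0,"rx":0,"ry":0,"rz":0},{"tx":0,"ty":0,"tz":0,"rx":0,"ry":0,"rz":0}]'

```text
time: 13.1
tool_pos: [577.6, 66.6, 12.1]
tcp_rot: [-3.141, -0.004, 2.98]
contact_force: [-6.6, 0.1, 4.4]
grip_width: 14.1
finger_force: 3.5
```

Force builds with no motion: the jar is against the wall. Backing off and rising clear.

>>> carry_out --plan '[{"tx":-3,"ty":0.5,"tz":0,"rx":0,"ry":0,"rz":0},{"tx":-12,"ty":2,"tz":0,"rx":0,"ry":0,"rz":0},{"tx":-15,"ty":2.4,"tz":0,"rx":0,"ry":0,"rz":0},{"tx":-10,"ty":1.6,"tz":0,"rx":0,"ry":0,"rz":0},{"tx":0,"ty":0,"tz":45,"rx":0,"ry":0,"rz":0},{"tx":0,"ty":0,"tz":50,"rx":0,"ry":0,"rz":0},{"tx":0,"ty":0,"tz":50,"rx":0,"ry":0,"rz":0},{"tx":25,"ty":0,"tz":40,"rx":0,"ry":0,"rz":0},{"tx":30,"ty":0,"tz":20,"rx":0,"ry":0,"rz":0},{"tx":30,"ty":0,"tz":0,"rx":0,"ry":0,"rz":0},{"tx":0,"ty":0,"tz":0,"rx":0,"ry":0,"rz":0},{"tx":0,"ty":0,"tz":0,"rx":0,"ry":0,"rz":0}]'

```text
time: 14.3
tool_pos: [624.1, 72.8, 216.4]
tcp_rot: [-3.141, -0.001, 2.98]
contact_force: [-0.2, -0.4, -0.2]
grip_width: 13.7
finger_force: 0.0
```

```bash
python3 j.py; python3 - <<'E'
from h import *
cm=bot.camera_model("wrist");im=bot.capture("wrist");cv2.imwrite("pics/w3.png",im[:,:,::-1]);r=np.load("rack.npz")
for c,a in blobs(red(im)):
    d=ray(cm,c,48)[0,:2]-r["O"];print("red",c,a,d@r["ax"],d@r["ay"])
E
```

```text
14.3 [624.07219926  72.80111304 216.36226139] [-0.1765977  -0.40638714 -0.21529497]
top [233.6 166.5] 27 jar [612.4  67.9] rack -9.1 35.3
scene [253.1 216.2] 120 jar [606.4  62.4] rack -14.1 28.8
red [247.7 160.8] 1184 -13.72217104462918 29.562171480170782
```

View pics/w3.png

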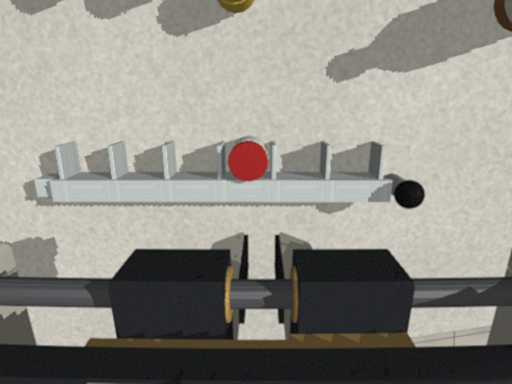

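The jar's cap at (248,161) stands in the third gap from the knob (410,194), upright and against the wall. It measures (-13.7, 29.6) mm in the rack frame, and the gripper is well clear.

```bash
python3 -c "
from plant import bot
print(bot.close_job())"
```

```text
the job is handed in; nothing more can be done
None
```

The job is handed in (no verdict came back): the rail was touched behind gaps 1, 2 and 3 in turn, the jar stands upright against the back wall in the third gap from the post, and the arm finished clear of everything.

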